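Put the stock tubs away and shut the kit drawer

ROBOT

A 6-joint arm with a two-finger parallel gripper is mounted at the origin on the work surface. World frame = base frame: x ahead of the robot, y to its left, z up, the work surface at z = 0. Lengths are in mm, angles in rad, forces in N, time in s.
With the tool pointing down it reaches from about 300 to 875 mm from the base axis. Payload 6.4 kg.
Tool frame: the origin (TCP) lies at the very end of the fingers, on their centre line; the grasp point (between the pads) lies env.grip_depth behind it (env.grip_depth is the distance from the TCP to the grasp point, in mm); z points along the fingers, y is the direction in which the jaws open and shut (so a half turn about z gives the same grasp; the last joint's range is limited). The gripper opens to 88 mm and grips with 3 to 60 N. Pads are 18 mm wide; open, the fingers measure 123 mm over their backs; the gripper's body (75 mm by 187 mm) begins 45 mm behind the grasp point.
Start: joints at [-1.338, 0.181, 1.607, -0, 1.354, -0.206], TCP at [244.308, -520.533, 238.714] pointing down, gripper open.
Joint ranges: [-2.99, 2.99], [-0.89, 2.07], [0.3, 2.58], [-1.14, 4.28], [0, 2.63], [-3.12, 3.12]. Speed limits (rad/s): [2.57, 2.57, 3.01, 3.14, 3.14, 3.14].

INTERFACE

Orientations are given as a 3x3 rotation matrix whose columns are the frame's x, y, z axes.
In Python, from workcell import env gives the robot as it stands.
- The arm moves only by the tool step_arm, never from a script. Its argument "rows" is a list that holds one entry, the list of rows, each a list of 7 numbers: the closure in counts, from 0 (fully open) to 255 (shut), then the shift along the world's x, y, z in cm, then the turn, a rotation vector about the world's x, y, z in rad. In form: [[[fingers, dx, dy, dz, wx, wy, wz], ...]]. A call has 1 to 10 rows; each row shifts and turns the commanded pose from where the row before left it; what a row does not reach is not made up. A row lasts 1/8 s, in which the tool goes at most 62.5 mm and 10.7 degrees, less where a joint would pass 70% of its speed; a pose out of reach is approached as far as the arm can. A call is refused whole if a number of a shift passes 6.25 or a number of a turn 0.188, either way. A call with a gripper value outside its range is refused whole. The fingers move at their own pace and stop on an object; "force" is the grip in N (left out, the last holds). Time passes only in rows, so rows that do not move let the fingers close. It gives the time, the measured TCP pose, the force and the opening at its end, in the units of the state.
- env.sense(): the state, without advancing time (a new reading comes with each control period).
- env.snapshot(name): name is "scene" or "top" or "wrist"; returns a dict with "color" (420x560x3 uint8, blue, green, red), "fx", "fy", "cx", "cy" (pixels), "rvec" (rotation vector, rad) and "tvec" (3), from world to camera coordinates, as OpenCV has them. Camera axes: x right, y down, z forward; pixel columns grow to the right and rows downward; lengths in mm; the calibration is good to about 2 mm. A picture is of the moment at which its call begins. There is no depth.
- env.close_job(): hands the job in, once; it reports no verdict.
The state is a dict: "clock": time; "qpos": joint angles; "joint_vel": joint speeds; "joint_torque": joint torques, N m; "tcp_pos": TCP position; "tool_rot": TCP orientation; "ft_force": force on the tool from outside, world axes, zero at the start; "torque": the same for the moment, N m; "gripper_width": finger opening in mm.
Only numpy, scipy, OpenCV 4.12 (cv2) and the standard library are available. Lean on these libraries where they do the work, as an engineer would, in place of code of your own. Each camera call takes 0.05 s, during which the arm holds its last target. There are 200 camera calls.

TASK

Clear the bench after the modelling session: press the lid of every white stock tub fully home before you lift that tub, stand all the tubs upright on the floor of the open drawer, then push the loaded drawer in until it seats at its detent. There may be three or four tubs; leave the tape, the cup and the sanding block where they are.

Things in the scene. Friction and masses are not known exactly. Their poses are not given: they have to be found in the camera images.
- unit_front (a point): Point on the bench under the middle of the open front edge of the benchtop drawer unit, an open-fronted birch-plywood box 320 deep (x) x 320 wide (y) x 125 mm high, fixed to the bench, walls and top 12 mm thick. The +x of this frame (the unit's axes) points into the unit, away from the robot. A brush caddy and a small box stand on the rear of its top.
- drawer (a joint): Opening of the unit's drawer in m: 0 = home in its detent, 0.215 = at the outer stop; it opens towards unit -x and starts 0.18 to 0.21 open. Runner friction 1.5 N plus 12 N per m/s. Sprung ball catch: pushing in, it resists with up to 11 N from 20 to 8 mm before home (left there, the drawer creeps out again); from about 6 mm it draws the drawer in and holds it home.
- drawer_floor (a point): Centre of the drawer's inner floor, 23 mm above the bench; moves with the drawer, axes as the unit's. Inside 236 (x) x 266 mm (y); side and back walls 8 mm thick, 52 mm high above this floor; at the -x end the drawer front, 76 mm high above it. At 0.18 open the unit's top covers the rearmost 56 mm of the inside (less when further open), 90 mm above this floor.
- drawer_front (a point): Middle of the top edge of the drawer front's outer face (towards the robot), 99 mm above the bench; moves with the drawer. The front is a flat green board 316 wide, 86 high, 18 mm thick. The top 34 mm of the face is clear for pushing; below it a steel cup pull, 100 mm wide, stands out 21 mm. When home this face is 18 mm in front of the unit, whose top is 26 mm higher.
- tub1: Round white stock tub with a press-on lid in red; 58 mm body diameter, lid 62 mm diameter and 12 mm thick, 70 mm tall with the lid home (up to 76 mm with it loose), 0.18 to 0.3 kg. Origin: centre of its underside, z up along the tub. May be absent (None).
- tub1_lid (a joint): How far the red lid of tub1 has been pressed down, in m: 0 = sitting 6 mm proud, 0.006 = fully home against the rim. It starts between 0 and 0.003. A tight friction fit: it takes about 6 N to move and stays where it is left; it cannot come off.
- tub1_top (a point): Centre of the top face of the red lid of tub1.
- tub2: Round white stock tub with a press-on lid in yellow; 58 mm body diameter, lid 62 mm diameter and 12 mm thick, 70 mm tall with the lid home (up to 76 mm with it loose), 0.18 to 0.3 kg. Origin: centre of its underside, z up along the tub. May be absent (None).
- tub2_lid (a joint): How far the yellow lid of tub2 has been pressed down, in m: 0 = sitting 6 mm proud, 0.006 = fully home against the rim. It starts between 0 and 0.003. A tight friction fit: it takes about 6 N to move and stays where it is left; it cannot come off.
- tub2_top (a point): Centre of the top face of the yellow lid of tub2.
- tub3: Round white stock tub with a press-on lid in orange; 58 mm body diameter, lid 62 mm diameter and 12 mm thick, 70 mm tall with the lid home (up to 76 mm with it loose), 0.18 to 0.3 kg. Origin: centre of its underside, z up along the tub. May be absent (None).
- tub3_lid (a joint): How far the orange lid of tub3 has been pressed down, in m: 0 = sitting 6 mm proud, 0.006 = fully home against the rim. It starts between 0 and 0.003. A tight friction fit: it takes about 6 N to move and stays where it is left; it cannot come off.
- tub3_top (a point): Centre of the top face of the orange lid of tub3.
- tub4: Round white stock tub with a press-on lid in blue; 58 mm body diameter, lid 62 mm diameter and 12 mm thick, 70 mm tall with the lid home (up to 76 mm with it loose), 0.18 to 0.3 kg. Origin: centre of its underside, z up along the tub. May be absent (None).
- tub4_lid (a joint): How far the blue lid of tub4 has been pressed down, in m: 0 = sitting 6 mm proud, 0.006 = fully home against the rim. It starts between 0 and 0.003. A tight friction fit: it takes about 6 N to move and stays where it is left; it cannot come off.
- tub4_top (a point): Centre of the top face of the blue lid of tub4.
- tape: Bystander: roll of tape lying flat, 100 mm diameter, 48 mm high, on the left of the bench. Origin: centre of its underside.
- cup: Bystander: empty clear plastic cup, 80 mm mouth, 100 mm high, beyond the tubs. Origin: centre of its underside.
- sander: Bystander: wooden hand sanding block 140 x 75 x 40 mm, left of the unit. Origin: centre of its underside.

How it is judged:
By the outcome, as a careful person would: the job done as asked, in the order asked, and still so for the second after the job is handed in, with the robot touching nothing.
Of tub1, tub2, tub3, tub4 only 3 to 4 are there at a start; the rules pass over those that are not, and their reading is None.
At some moment in a run one of tub1, tub2, tub3, tub4 may be knocked a few centimetres aside while the robot is not near it.
It also fails if it takes over 210 s, if anything falls off the work surface, if the arm or the gripper's body presses on something with over 40 N, if the wrist force passes 120 N, or if a joint passes its speed limit or range.

## Working session

There is one attempt and no reset: what is moved stays moved. The work goes in short steps, Python scripts to look and compute and a tool call to move; the robot and the scene stay as the last step left them, time stands still between calls to the robot, and variables do not carry over. Pictures are saved under pics/ and viewed, about 12 in all and at most 16, crops included, and the job is handed in when it is done.

Besides the shell and the picture viewer there is one more tool, called after "Request:" by a JSON object that holds its "op" and its "data". step_arm: Moves the arm, as the interface text tells. Its arguments: {"type":"object","properties":{"rows":{"type":"array","items":{"type":"array","items":{"type":"array","items":{"type":"number"}}}},"force":{"type":"number"}},"required":["rows"]}

```bash
mkdir -p pics; cat > h.py <<'E'
import cv2,numpy as np
from workcell import env
def snap(n,f=None):
    s=env.snapshot(n)
    if f: cv2.imwrite('pics/'+f+'.png',s['color'])
    return s
def ray(s,u,v):
    R=cv2.Rodrigues(np.array(s['rvec'],float))[0];t=np.array(s['tvec'],float).ravel()
    d=R.T@np.array([(u-s['cx'])/s['fx'],(v-s['cy'])/s['fy'],1.]);return -R.T@t,d/np.linalg.norm(d)
def onz(s,u,v,z):
    c,d=ray(s,u,v);return c+d*(z-c[2])/d[2]
def tri(*o):
    A=np.zeros((3,3));b=np.zeros(3);L=[ray(*x) for x in o]
    for c,d in L:
        P=np.eye(3)-np.outer(d,d);A+=P;b+=P@c
    p=np.linalg.solve(A,b);return p,[np.linalg.norm((np.eye(3)-np.outer(d,d))@(p-c)) for c,d in L]
def proj(s,p):
    K=np.array([[s['fx'],0,s['cx']],[0,s['fy'],s['cy']],[0,0,1.]])
    return cv2.projectPoints(np.array(p,float).reshape(-1,3),np.array(s['rvec'],float),np.array(s['tvec'],float),K,None)[0].reshape(-1,2)
def st():
    s=env.sense();print(s['clock'],np.round(s['tcp_pos'],1),np.round(s['ft_force'],1),round(s['gripper_width'],1));return s
E
python3 - <<'E'
from h import *
s=st();print(np.round(s['tool_rot'],3),env.grip_depth)
for n in('scene','top'):
    a=snap(n,n+'0');print(n,a['fx'],ray(a,a['cx'],a['cy']))
E
```

```text
0.0 [ 244.2 -520.   237.9] [ 1.   0.3 -0.6] 88.0
[[ 0.905  0.425 -0.   ]
 [ 0.425 -0.905  0.002]
 [ 0.    -0.002 -1.   ]] 18.700000000000003
scene 539.6687419329546 (array([1307.5240722 , 1005.24665235,  955.07136827]), array([-0.48738419, -0.64126132, -0.59265552]))
top 475.72021028501547 (array([ 505.02852899,   74.7450661 , 1233.73259965]), array([ 0.06863963,  0.0169818 , -0.99749698]))
```

View pics/scene0.png

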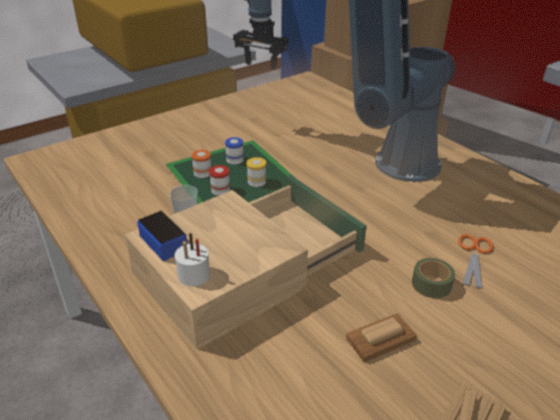

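View pics/top0.png

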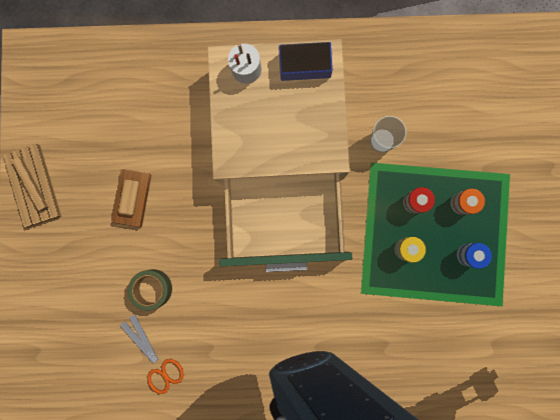

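Four tubs on the green mat. In the top view red is at (421,200), orange (471,201), yellow (412,249) and blue (479,256). The drawer front runs from (220,262) to (351,256), and the unit's front edge is near row 177. Next I'll zoom in on the details.

```bash
cat >> h.py <<'E'
HUE={'red':((0,5),(172,180)),'orange':((6,16),),'yellow':((20,34),),'blue':((108,128),)}
def lids(s,roi):
    x0,y0,x1,y1=roi;h=cv2.cvtColor(s['color'],cv2.COLOR_BGR2HSV);o={}
    for n,rs in HUE.items():
        m=np.zeros(h.shape[:2],np.uint8)
        for a,b in rs: m|=cv2.inRange(h,(a,140,80),(b,255,255))
        k=np.zeros_like(m);k[y0:y1,x0:x1]=m[y0:y1,x0:x1]
        c,_=cv2.findContours(k,cv2.RETR_EXTERNAL,cv2.CHAIN_APPROX_NONE)
        if not c: continue
        c=max(c,key=cv2.contourArea);f=np.zeros_like(k);cv2.drawContours(f,[cv2.convexHull(c)],-1,255,-1)
        w=(f>0)&(h[...,1]<70)&(h[...,2]>120);ys,xs=np.nonzero(w)
        if len(xs)<4: print(n,'nolabel',cv2.contourArea(c),cv2.boundingRect(c));continue
        o[n]=(xs.mean(),ys.mean(),len(xs),cv2.boundingRect(c))
    return o
E
python3 - <<'E'
from h import *
a=snap('top');b=snap('scene')
A=lids(a,(360,165,510,305));B=lids(b,(165,120,300,205))
print(A);print(B)
for n in A:
    if n in B: p,e=tri((a,*A[n][:2]),(b,*B[n][:2]));print(n,p.round(1),np.round(e,1))
c=a['color'][165:285,205:365];cv2.imwrite('pics/z1.png',cv2.resize(c,None,fx=5,fy=5,interpolation=cv2.INTER_CUBIC))
c=b['color'][125:265,165:375];cv2.imwrite('pics/z2.png',cv2.resize(c,None,fx=3.8,fy=3.8,interpolation=cv2.INTER_CUBIC))
E
```

```text
{'red': (np.float64(421.6144578313253), np.float64(199.26506024096386), 83, (409, 187, 26, 25)), 'orange': (np.float64(471.71084337349396), np.float64(200.4578313253012), 83, (459, 189, 26, 25)), 'yellow': (np.float64(412.5061728395062), np.float64(249.25925925925927), 81, (400, 237, 26, 26)), 'blue': (np.float64(478.8021978021978), np.float64(255.32967032967034), 91, (466, 243, 26, 25))}
{'red': (np.float64(218.59259259259258), np.float64(169.55555555555554), 27, (209, 165, 20, 13)), 'orange': (np.float64(200.8695652173913), np.float64(153.69565217391303), 23, (192, 150, 19, 11)), 'yellow': (np.float64(256.0), np.float64(161.69565217391303), 23, (246, 157, 20, 12)), 'blue': (np.float64(233.48275862068965), np.float64(140.79310344827587), 29, (226, 139, 16, 8))}
red [ 601.9 -238.9   76.9] [0.9 0.9]
orange [ 595.4 -359.9   74.3] [0.1 0.1]
yellow [ 481.2 -211.7   75.7] [0.4 0.4]
blue [ 462.8 -370.5   73.9] [0.6 0.6]
```

View pics/z1.png

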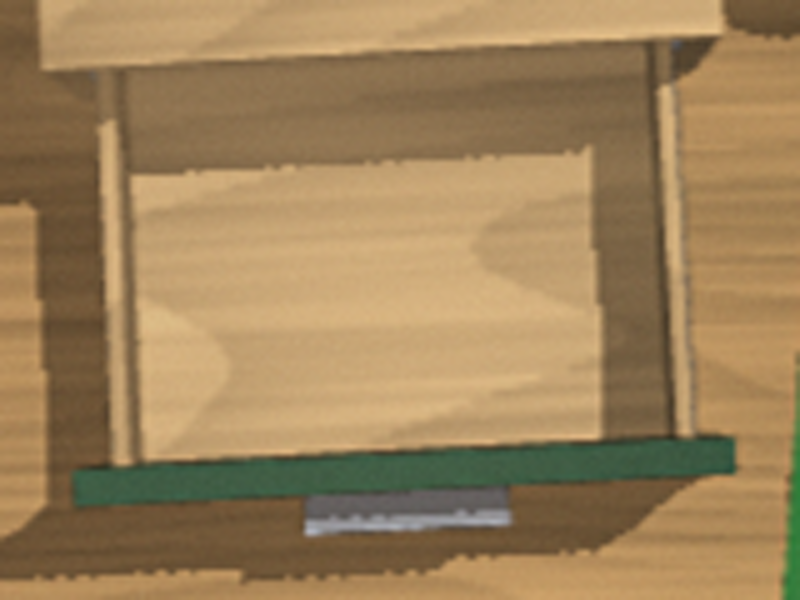

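View pics/z2.png

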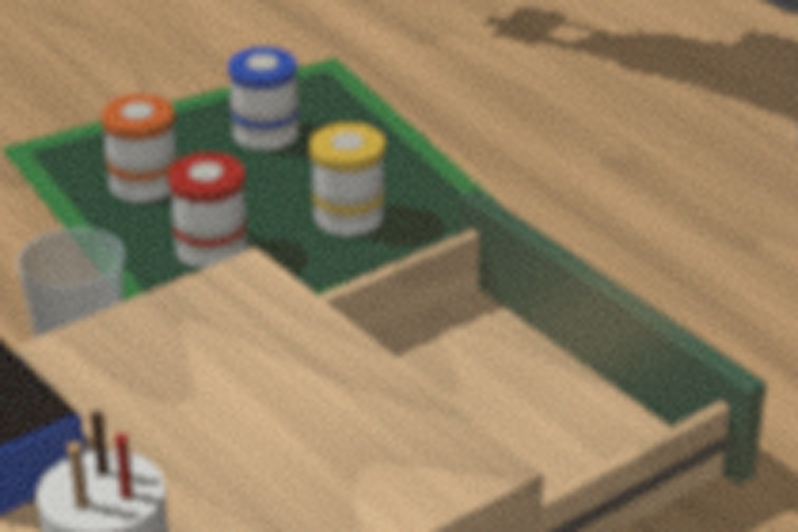

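Zooms: z1 shows the front board's outer top edge from (74,505) to (735,471) and the unit's front top edge from (40,70) to (722,38). z2 shows the board's +y top corner at about (762,386), the unit's +y front top corner at (541,478), and the tubs upright.

```bash
python3 - <<'E'
from h import *
a=snap('top');b=snap('scene')
T=lambda u,v:(205+u/5-.4,165+v/5-.4)
S=lambda u,v:(165+u/3.8-.4,125+v/3.8-.4)
o=[onz(a,*T(*p),99) for p in((74,505),(735,471))];i=[onz(a,*T(*p),99) for p in((74,470),(735,437))]
U=[onz(a,*T(*p),125) for p in((40,70),(722,38))]
print('front outer',np.round(o,1),'inner',np.round(i,1),'unit',np.round(U,1))
for n,q in(('front',o),('inner',i),('unit',U)):
    d=q[0]-q[1];print(n,'len',np.linalg.norm(d),'yaw',np.degrees(np.arctan2(-d[0],d[1])),'mid',(q[0]+q[1])/2)
print('tri front corner',tri((a,*T(74,505)),(b,*S(764,385))))
print('tri unit corner',tri((a,*T(40,70)),(b,*S(541,478))))
# floor rear inside corners at front: side wall tops inner at front z=75
print('walls inner', [onz(a,*T(*p),75).round(1) for p in((131,460),(674,436))])
E
```

```text
front outer [[453.7 252.9  99. ]
 [462.3 -61.2  99. ]] inner [[470.3 252.7  99. ]
 [478.3 -61.7  99. ]] unit [[658.8 261.8 125. ]
 [665.3 -58.9 125. ]]
front len 314.22036255242455 yaw 1.5692144071344216 mid [457.98549386  95.88342017  99.        ]
inner len 314.5022193471395 yaw 1.4706601595945856 mid [474.28782697  95.48508764  99.        ]
unit len 320.74125563045897 yaw 1.1499839062333044 mid [662.0502218  101.48251499 125.        ]
tri front corner (array([454.4401867 , 252.51670974,  96.45617127]), [np.float64(1.1838395010794462), np.float64(1.1838395010795502)])
tri unit corner (array([660.15940393, 261.46908114, 122.24784194]), [np.float64(1.2493680085601422), np.float64(1.2493680085599943)])
walls inner [array([473.7, 228.6,  75. ]), array([479. , -35.1,  75. ])]
```

Consistent: board about 314 long (316 given), unit about 321 (320 given), yaw about +1.5°, drawer about 186 mm open, lid tops at 74–77. I'll press blue first.

Request:
{"op": "step_arm", "data": {"rows": [[[255, 5.5, 3.75, -1, 0, 0, -0.103], [255, 5.5, 3.75, -2.5, 0, 0, -0.103], [255, 5.5, 3.75, -3.5, 0, 0, -0.103], [255, 5.4, 3.75, -4, 0, 0, -0.103], [255, 0, 0, 0, 0, 0, 0], [255, 0, 0, -1, 0, 0, 0], [255, 0, 0, 0, 0, 0, 0], [255, 0, 0, 0, 0, 0, 0]]], "force": 30}}

```text
clock: 1.3
tcp_pos: [432.6, -392.4, 136.6]
tool_rot: [[1.0, 0.025, 0.001], [0.025, -1.0, -0.001], [0.001, 0.001, -1.0]]
ft_force: [-0.6, -0.3, -0.1]
gripper_width: 10.1
```

```bash
python3 - <<'E'
from h import *
s=st();print(s['tool_rot'].round(3) if hasattr(s['tool_rot'],'round') else s['tool_rot'])
a=snap('top');b=snap('scene')
A=lids(a,(360,165,510,305));B=lids(b,(165,120,300,205))
for n in A:
    if n in B: p,e=tri((a,*A[n][:2]),(b,*B[n][:2]));print(n,p.round(1),np.round(e,1))
snap('wrist','w1')
E
```

```text
1.3 [ 432.6 -392.4  136.6] [-0.6 -0.3 -0.1] 10.1
[[ 1.     0.025  0.001]
 [ 0.025 -1.    -0.001]
 [ 0.001  0.001 -1.   ]]
red [ 601.7 -238.7   76.8] [0.7 0.7]
orange [ 595.4 -359.9   74.3] [0.1 0.1]
yellow [ 481.1 -211.5   76.2] [0.3 0.3]
blue [ 465.6 -368.3   76.2] [1.3 1.3]
```

View pics/w1.png

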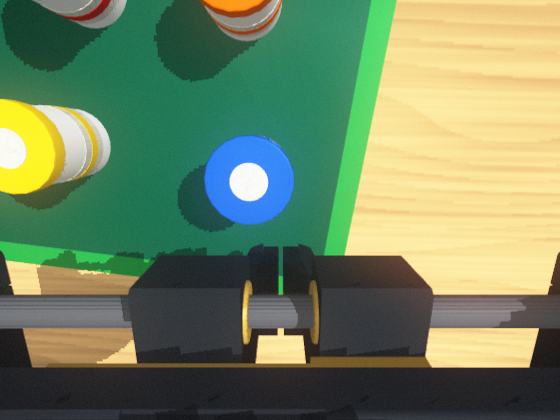

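The wrist view shows blue's label at (249,182), with yellow and orange at the edges of the frame. The move fell short, so I'll compute the correction.

```bash
cat >> h.py <<'E'
def look(names=None,wroi=(0,0,560,250)):
    a=snap('top');b=snap('scene');w=snap('wrist')
    A=lids(a,(360,165,510,305));B=lids(b,(165,120,300,205));W=lids(w,wroi)
    for n in names or HUE:
        o=[(q,*Q[n][:2]) for q,Q in((a,A),(b,B),(w,W)) if n in Q]
        if n in A and n in B: print(n,'top+scene',*[np.round(x,1) for x in tri(*o[:2])])
        if n in A and n in W: print(n,'top+wrist',*[np.round(x,1) for x in tri((a,*A[n][:2]),(w,*W[n][:2]))])
    st()
E
python3 -c "
from h import *
look()"
```

```text
orange nolabel 490.0 (201, 0, 71, 18)
red top+scene [ 601.9 -238.9   76.9] [0.9 0.9]
red top+wrist [ 592.5 -248.7   23.1] [13.7 13.7]
orange top+scene [ 595.4 -359.9   74.3] [0.1 0.1]
yellow top+scene [ 481.2 -211.7   75.9] [0.5 0.5]
yellow top+wrist [ 480.2 -212.3   72.3] [0.6 0.6]
blue top+scene [ 465.5 -368.2   76.1] [1.4 1.4]
blue top+wrist [ 464.6 -369.6   76.8] [2.1 2.1]
1.6 [ 433.2 -391.5  136.2] [ 0.1  0.2 -0.5] 0.5
```

Request:
{"op": "step_arm", "data": {"rows": [[[255, 1.6, 1.1, 0, 0, 0, 0], [255, 1.6, 1.1, 0, 0, 0, 0], [255, 0, 0, -2.5, 0, 0, 0], [255, 0, 0, -2, 0, 0, 0], [255, 0, 0, -0.5, 0, 0, 0], [255, 0, 0, -0.5, 0, 0, 0], [255, 0, 0, -0.3, 0, 0, 0], [255, 0, 0, 0, 0, 0, 0]]]}}

```text
clock: 2.6
tcp_pos: [465.3, -369.4, 78.2]
tool_rot: [[1.0, 0.026, 0.0], [0.026, -1.0, -0.0], [0.0, 0.0, -1.0]]
ft_force: [-0.1, 1.2, 0.2]
gripper_width: 0.7
```

Request:
{"op": "step_arm", "data": {"rows": [[[255, 0, 0, -0.3, 0, 0, 0], [255, 0, 0, -0.2, 0, 0, 0], [255, 0, 0, -0.2, 0, 0, 0], [255, 0, 0, -0.1, 0, 0, 0], [255, 0, 0, 0, 0, 0, 0]]]}}

```text
clock: 3.22
tcp_pos: [465.4, -369.4, 70.5]
tool_rot: [[1.0, 0.027, 0.0], [0.027, -1.0, -0.0], [0.0, 0.0, -1.0]]
ft_force: [-1.2, 0.5, 5.6]
gripper_width: 0.7
```

Request:
{"op": "step_arm", "data": {"rows": [[[255, 0, 0, -0.1, 0, 0, 0], [255, 0, 0, -0.1, 0, 0, 0], [255, 0, 0, 0, 0, 0, 0]]]}}

```text
clock: 3.6
tcp_pos: [465.7, -369.6, 70.4]
tool_rot: [[1.0, 0.027, 0.001], [0.027, -1.0, -0.001], [0.001, 0.001, -1.0]]
ft_force: [-5.4, 5.1, 18.1]
gripper_width: 0.7
```

Blue is home: z held at 70.4 while the force rose to 18 N. Now open and descend.

Request:
{"op": "step_arm", "data": {"rows": [[[255, 0, 0, 1, 0, 0, 0], [0, 0, 0, 3, 0, 0, 0], [0, 0, 0, 0, 0, 0, 0], [0, 0, 0, 0, 0, 0, 0], [0, 0, 0, 0, 0, 0, 0], [0, 0, 0, 0, 0, 0, 0], [0, 0, 0, 0, 0, 0, 0], [0, 0, 0, 0, 0, 0, 0], [0, 0, 0, 0, 0, 0, 0], [0, 0, 0, 0, 0, 0, 0]]]}}

```text
clock: 4.85
tcp_pos: [465.3, -369.2, 107.9]
tool_rot: [[1.0, 0.027, 0.0], [0.027, -1.0, -0.0], [0.0, 0.0, -1.0]]
ft_force: [1.0, 0.5, -0.2]
gripper_width: 87.5
```

```bash
python3 -c "
from h import *
look(); w=snap('wrist','w2')"
```

```text
blue nolabel 4.5 (476, 243, 7, 2)
red top+scene [ 601.9 -238.9   76.9] [0.9 0.9]
red top+wrist [ 595.4 -237.8   72.2] [6.4 6.4]
orange top+scene [ 595.4 -359.9   74.3] [0.1 0.1]
orange top+wrist [ 591.6 -363.2   57.3] [5.7 5.7]
yellow top+scene [ 481.2 -211.7   75.9] [0.5 0.5]
yellow top+wrist [ 480.4 -211.8   74.3] [0.4 0.4]
5.0 [ 465.3 -369.2  107.9] [ 0.1 -0.   0.2] 88.1
```

View pics/w2.png

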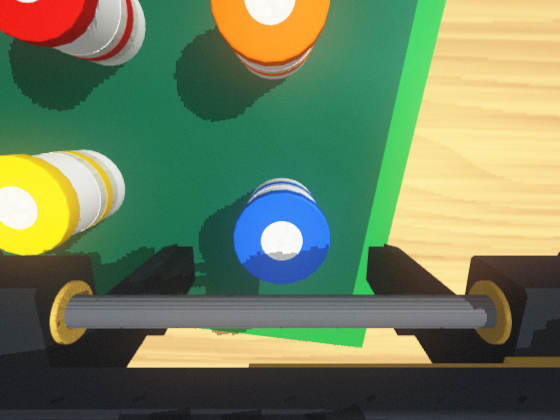

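Blue sits midway between the open fingers (lid centre about (282,235), finger inner edges at 193 and 367). Descend and grip.

Request:
{"op": "step_arm", "data": {"rows": [[[0, 0, 0, -3, 0, 0, 0], [0, 0, 0, -3, 0, 0, 0], [0, 0, 0, -2, 0, 0, 0], [0, 0, 0, -0.8, 0, 0, 0], [0, 0, 0, 0, 0, 0, 0], [255, 0, 0, 0, 0, 0, 0], [255, 0, 0, 0, 0, 0, 0], [255, 0, 0, 0, 0, 0, 0], [255, 0, 0, 0, 0, 0, 0], [255, 0, 0, 0, 0, 0, 0]]], "force": 25}}

```text
clock: 6.3
tcp_pos: [465.6, -369.5, 20.5]
tool_rot: [[1.0, 0.027, 0.001], [0.027, -1.0, -0.001], [0.001, 0.001, -1.0]]
ft_force: [-0.9, -0.0, 5.3]
gripper_width: 60.5
```

Request:
{"op": "step_arm", "data": {"rows": [[[255, 0, 0, 0, 0, 0, 0], [255, 0, 0, 0, 0, 0, 0]]]}}

```text
clock: 6.55
tcp_pos: [465.6, -369.5, 20.5]
tool_rot: [[1.0, 0.027, 0.001], [0.027, -1.0, -0.001], [0.001, 0.001, -1.0]]
ft_force: [-1.0, 0.9, 6.2]
gripper_width: 60.7
```

```bash
python3 - <<'E'
from h import *
s=st()
b=snap('scene');c=b['color'][110:210,180:300];cv2.imwrite('pics/z3.png',cv2.resize(c,None,fx=6,fy=6,interpolation=cv2.INTER_CUBIC))
E
```

```text
6.55 [ 465.6 -369.5   20.5] [-1.   0.9  6.2] 60.7
```

View pics/z3.png

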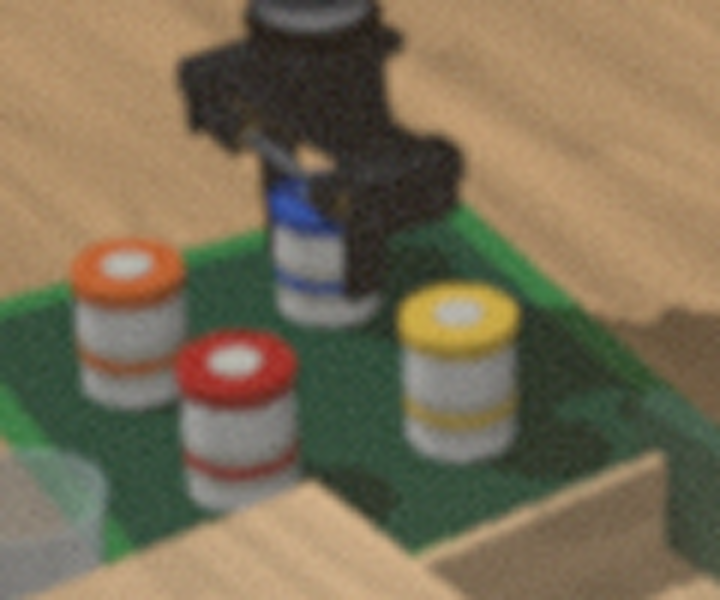

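The gripper straddles blue cleanly. The width of 60.7 and the 6 N upward push suggest the pads catch the lid's skirt, so I'll regrip lower on the body. Placing the rows so the gripper body stays clear of the front board makes a low grip fine.

Request:
{"op": "step_arm", "data": {"rows": [[[0, 0, 0, 0, 0, 0, 0], [0, 0, 0, 0, 0, 0, 0], [0, 0, 0, 0, 0, 0, 0], [0, 0, 0, -0.8, 0, 0, 0], [0, 0, 0, 0, 0, 0, 0], [255, 0, 0, 0, 0, 0, 0], [255, 0, 0, 0, 0, 0, 0], [255, 0, 0, 0, 0, 0, 0], [255, 0, 0, 0, 0, 0, 0], [255, 0, 0, 0, 0, 0, 0]]]}}

```text
clock: 7.85
tcp_pos: [465.4, -369.3, 12.0]
tool_rot: [[1.0, 0.027, 0.0], [0.027, -1.0, -0.0], [0.0, 0.0, -1.0]]
ft_force: [-1.0, -0.3, 0.6]
gripper_width: 57.5
```

Now gripping the 57.5 mm body. Lift and check where the wrist camera sits relative to the gripper.

Request:
{"op": "step_arm", "data": {"rows": [[[255, 0, 0, 2, 0, 0, 0], [255, 0, 0, 4, 0, 0, 0], [255, 0, 0, 4, 0, 0, 0], [255, 0, 0, 4, 0, 0, 0], [255, 0, 0, 2, 0, 0, 0], [255, 0, 0, 0, 0, 0, 0]]]}}

```text
clock: 8.6
tcp_pos: [466.2, -370.1, 175.0]
tool_rot: [[1.0, 0.027, 0.003], [0.027, -1.0, -0.004], [0.003, 0.004, -1.0]]
ft_force: [-0.7, -0.1, -2.7]
gripper_width: 57.5
```

```bash
python3 - <<'E'
from h import *
s=st()
w=snap('wrist');c,d=ray(w,w['cx'],w['cy']);print('cam rel',np.round(c-s['tcp_pos'],1),d)
look()
E
```

```text
8.6 [ 466.2 -370.1  175. ] [-0.7 -0.1 -2.7] 57.5
cam rel [ 65.    2.5 146. ] [-0.25784978 -0.01121886 -0.96611988]
blue nolabel 0.0 (503, 271, 4, 1)
red top+scene [ 601.7 -238.7   76.8] [0.7 0.7]
red top+wrist [ 600.6 -238.5   75.2] [0.8 0.8]
orange top+scene [ 595.4 -359.9   74.3] [0.1 0.1]
orange top+wrist [ 595.1 -360.7   71.2] [0.6 0.6]
yellow top+scene [ 481.3 -211.8   75.6] [0.6 0.6]
yellow top+wrist [ 480.6 -211.6   75.2] [0.2 0.2]
8.8 [ 464.6 -368.4  170.5] [-0.1  0.1 -1.3] 57.9
```

Request:
{"op": "step_arm", "data": {"rows": [[[255, 0.8, 2, 0, 0, 0, 0], [255, 1.8, 4.5, 0, 0, 0, 0], [255, 1.8, 4.8, 0, 0, 0, 0], [255, 1.8, 4.8, 0, 0, 0, 0], [255, 1.8, 4.8, 0, 0, 0, 0], [255, 1.8, 4.8, 0, 0, 0, 0], [255, 1.8, 4.8, 0, 0, 0, 0], [255, 1.8, 4.5, 0, 0, 0, 0], [255, 1.5, 3.5, 0, 0, 0, 0], [255, 0.8, 2.3, 0, 0, 0, 0]]]}}

```text
clock: 10.05
tcp_pos: [621.8, 42.3, 170.8]
tool_rot: [[1.0, 0.029, -0.002], [0.029, -1.0, 0.001], [-0.002, -0.001, -1.0]]
ft_force: [-0.9, 0.1, -1.2]
gripper_width: 57.8
```

```bash
python3 - <<'E'
from h import *
s=st();print(np.round(s['tool_rot'],3));snap('wrist','w3')
E
```

```text
10.05 [621.8  42.3 170.8] [-0.9  0.1 -1.2] 57.8
[[ 1.     0.029 -0.002]
 [ 0.029 -1.     0.001]
 [-0.002 -0.001 -1.   ]]
```

View pics/w3.png

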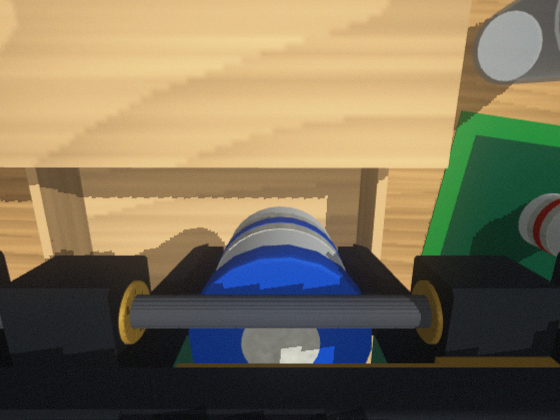

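The wrist view shows the unit's front edge at row ~167 and the drawer's wall tops at cols ~40 and ~375. I'll check the edge with the calibration.

```bash
python3 - <<'E'
from h import *
w=snap('wrist');st()
print([onz(w,u,167,125).round(1) for u in(30,280,440)],[onz(w,u,v,75).round(1) for u,v in((50,250),(362,200),(28,170),(375,240))])
E
```

```text
10.15 [621.8  42.7 170.9] [ 0.5 -0.3 -2. ] 57.1
[array([659. , 199.9, 125. ]), array([663.7,  46.2, 125. ]), array([666.7, -51.9, 125. ])] [array([582.5, 235.8,  75. ]), array([633.2, -19.9,  75. ]), array([649.1, 241.9,  75. ]), array([599.8, -34. ,  75. ])]
```

Request:
{"op": "step_arm", "data": {"rows": [[[255, -0.3, -0.3, -2, 0, 0, 0], [255, 0, 0, -4, 0, 0, 0], [255, 0, 0, -3, 0, 0, 0], [255, 0, 0, -2.5, 0, 0, 0], [255, 0, 0, -1.5, 0, 0, 0], [255, 0, 0, -0.3, 0, 0, 0], [255, 0, 0, -0.2, 0, 0, 0], [255, 0, 0, 0, 0, 0, 0]]]}}

```text
clock: 11.15
tcp_pos: [620.0, 35.8, 37.8]
tool_rot: [[1.0, 0.027, 0.002], [0.027, -1.0, -0.0], [0.002, 0.0, -1.0]]
ft_force: [-0.8, -0.5, -1.5]
gripper_width: 57.9
```

Request:
{"op": "step_arm", "data": {"rows": [[[255, 0, 0, -0.1, 0, 0, 0], [255, 0, 0, -0.1, 0, 0, 0], [255, 0, 0, -0.1, 0, 0, 0], [255, 0, 0, 0, 0, 0, 0]]]}}

```text
clock: 11.65
tcp_pos: [620.1, 35.9, 35.0]
tool_rot: [[1.0, 0.027, 0.002], [0.027, -1.0, -0.0], [0.002, 0.0, -1.0]]
ft_force: [-0.9, 0.8, 5.2]
gripper_width: 57.3
```

Contact at z = 35 as expected. Release and rise, then look for the next tub.

Request:
{"op": "step_arm", "data": {"rows": [[[100, 0, 0, 0, 0, 0, 0], [0, 0, 0, 0, 0, 0, 0], [0, 0, 0, 0, 0, 0, 0], [0, 0, 0, 0, 0, 0, 0], [0, 0, 0, 3, 0, 0, 0], [0, 0, 0, 4, 0, 0, 0], [0, 0, 0, 4, 0, 0, 0], [255, 0, -2, 1, 0, 0, 0], [255, -0.8, -4, 0, 0, 0, 0], [255, -1.5, -4, 0, 0, 0, 0]]]}}

```text
clock: 12.9
tcp_pos: [595.4, -65.9, 152.7]
tool_rot: [[1.0, 0.027, -0.001], [0.027, -1.0, -0.0], [-0.001, -0.0, -1.0]]
ft_force: [-0.4, 0.4, -0.8]
gripper_width: 60.5
```

```bash
python3 - <<'E'
from h import *
look()
a=snap('top');A=lids(a,(215,165,360,262));print(A);print({n:onz(a,*v[:2],93).round(1) for n,v in A.items()})
E
```

```text
yellow nolabel 34.0 (248, 160, 8, 9)
orange nolabel 0.0 (481, 247, 1, 1)
red top+scene [ 600.3 -243.4   74.2] [0. 0.]
red top+wrist [ 599.9 -244.    70. ] [1. 1.]
orange top+scene [ 595.4 -359.9   74.3] [0.1 0.1]
13.05 [595.  -66.5 152.4] [-0.3  0.5  0.6] 48.3
{'blue': (np.float64(310.0), np.float64(190.2), 5, (300, 183, 15, 9))}
{'blue': array([628.8,  32.4,  93. ])}
```

Request:
{"op": "step_arm", "data": {"rows": [[[255, -1.5, -1.9, 0, 0, 0, 0], [255, -3, -3.8, 0, 0, 0, 0], [255, -3, -3.8, 0, 0, 0, 0], [255, -2.5, -3.2, -1, 0, 0, 0], [255, -1.4, -1.8, -1, 0, 0, 0], [255, 0, 0, 0, 0, 0, 0]]]}}

```text
clock: 13.85
tcp_pos: [481.3, -209.1, 132.7]
tool_rot: [[1.0, 0.025, -0.002], [0.025, -1.0, 0.002], [-0.002, -0.002, -1.0]]
ft_force: [0.0, 0.0, -0.6]
gripper_width: 0.5
```

```bash
python3 - <<'E'
from h import *
look(wroi=(0,0,560,290))
a=snap('top','t4');A=lids(a,(215,165,360,262));print({n:onz(a,*v[:2],93).round(1) for n,v in A.items()})
E
```

```text
yellow nolabel 97.5 (400, 244, 9, 16)
red top+scene [ 601.9 -238.9   76.9] [0.9 0.9]
red top+wrist [ 601.5 -239.2   73.2] [0.1 0.1]
orange top+scene [ 595.4 -359.9   74.3] [0.1 0.1]
orange top+wrist [ 595.1 -360.8   72.1] [0.4 0.4]
14.0 [ 483.  -208.3  134. ] [-0.4 -0.3  0.2] 0.4
blue nolabel 53.5 (302, 183, 18, 9)
{}
```

View pics/t4.png

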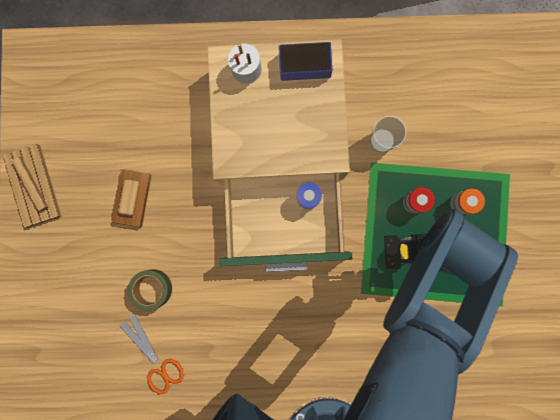

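Blue stands in the drawer at (309,195), the drawer hasn't moved, and red and orange are unmoved. The gripper is over yellow. I'll confirm it from the wrist view.

```bash
python3 - <<'E'
from h import *
w=snap('wrist');W=lids(w,(0,0,560,420));print(W.get('yellow'));st()
if 'yellow' in W:print(onz(w,*W['yellow'][:2],75))
h=cv2.cvtColor(w['color'],cv2.COLOR_BGR2HSV);m=cv2.inRange(h,(20,140,80),(34,255,255));ys,xs=np.nonzero(m);print(xs.min(),xs.max(),ys.min(),ys.max(),proj(w,[[481.2,-211.7,75.5]]), [onz(w,xs[ys<250].min() if (ys<250).any() else 0,240,75)])
print(proj(w,[[481.2+31*np.cos(t),-211.7+31*np.sin(t),75.5] for t in(0,1.57,-1.57)]))
E
```

```text
(np.float64(285.18595825426945), np.float64(228.87666034155598), 1054, (241, 184, 89, 72))
14.1 [ 483.1 -208.3  134.2] [ 0.7 -0.  -0.1] 0.3
[ 480.43139047 -211.67933559   75.        ]
43 425 176 366 [[285.26333712 228.04894512]] [array([ 471.38171   , -181.05214856,   75.        ])]
[[286.77677026 183.6957033 ]
 [240.3357236  226.81392547]
 [330.09176519 229.21326314]]
```

Request:
{"op": "step_arm", "data": {"rows": [[[255, -0.2, -0.3, -1.5, 0, 0, 0], [255, 0, 0, -2, 0, 0, 0], [255, 0, 0, -1.2, 0, 0, 0], [255, 0, 0, -0.6, 0, 0, 0], [255, 0, 0, -0.3, 0, 0, 0], [255, 0, 0, -0.3, 0, 0, 0], [255, 0, 0, -0.3, 0, 0, 0], [255, 0, 0, -0.2, 0, 0, 0], [255, 0, 0, 0, 0, 0, 0]]]}}

```text
clock: 15.22
tcp_pos: [480.7, -212.4, 70.6]
tool_rot: [[1.0, 0.027, 0.001], [0.027, -1.0, -0.001], [0.001, 0.001, -1.0]]
ft_force: [-1.2, 1.6, 3.7]
gripper_width: 0.3
```

Request:
{"op": "step_arm", "data": {"rows": [[[255, 0, 0, -0.15, 0, 0, 0], [255, 0, 0, -0.1, 0, 0, 0], [255, 0, 0, 0, 0, 0, 0], [255, 0, 0, 0, 0, 0, 0]]]}}

```text
clock: 15.72
tcp_pos: [481.0, -212.6, 70.3]
tool_rot: [[1.0, 0.027, 0.001], [0.027, -1.0, -0.001], [0.001, 0.001, -1.0]]
ft_force: [-8.5, 5.0, 24.9]
gripper_width: 0.5
```

Yellow is home (70.3 at 25 N). Rise, open, descend.

Request:
{"op": "step_arm", "data": {"rows": [[[255, 0, 0, 0.5, 0, 0, 0], [0, 0, 0, 2, 0, 0, 0], [0, 0, 0, 1.5, 0, 0, 0], [0, 0, 0, 0, 0, 0, 0], [0, 0, 0, 0, 0, 0, 0], [0, 0, 0, 0, 0, 0, 0], [0, 0, 0, 0, 0, 0, 0], [0, 0, 0, 0, 0, 0, 0], [0, 0, 0, 0, 0, 0, 0], [0, 0, 0, 0, 0, 0, 0]]]}}

```text
clock: 16.98
tcp_pos: [480.3, -212.1, 107.4]
tool_rot: [[1.0, 0.027, 0.0], [0.027, -1.0, 0.0], [0.0, -0.0, -1.0]]
ft_force: [-0.3, -0.2, 0.1]
gripper_width: 87.2
```

```bash
python3 - <<'E'
from h import *
w=snap('wrist');W=lids(w,(190,100,370,420));print(W.get('yellow'));st()
print(proj(w,[[481+31*np.cos(t),-212+31*np.sin(t),70.4] for t in(0,1.57,-1.57)]))
look(['red','orange'])
E
```

```text
(np.float64(279.8208053691275), np.float64(228.2268456375839), 1490, (230, 177, 99, 103))
17.025 [ 480.3 -212.1  107.4] [-0.4  0.8  0.4] 88.2
[[281.63811849 185.49064136]
 [230.27659319 233.4284529 ]
 [330.08771797 235.94579852]]
yellow nolabel 38.0 (402, 244, 5, 15)
red top+scene [ 601.9 -238.9   76.9] [0.9 0.9]
red top+wrist [ 601.9 -240.6   66.4] [0.5 0.5]
orange top+scene [ 595.4 -359.9   74.3] [0.1 0.1]
orange top+wrist [ 597.3 -367.5   53.5] [0.4 0.4]
17.175 [ 480.3 -212.1  107.4] [-0.2 -0.1  0.1] 87.5
```

Request:
{"op": "step_arm", "data": {"rows": [[[0, 0.3, 0, -3, 0, 0, 0], [0, 0, 0, -3, 0, 0, 0], [0, 0, 0, -2.5, 0, 0, 0], [0, 0, 0, -1, 0, 0, 0], [0, 0, 0, 0, 0, 0, 0], [255, 0, 0, 0, 0, 0, 0], [255, 0, 0, 0, 0, 0, 0], [255, 0, 0, 0, 0, 0, 0], [255, 0, 0, 0, 0, 0, 0], [255, 0, 0, 0, 0, 0, 0]]]}}

```text
clock: 18.42
tcp_pos: [483.6, -212.3, 13.0]
tool_rot: [[1.0, 0.027, 0.001], [0.027, -1.0, -0.0], [0.001, 0.0, -1.0]]
ft_force: [-1.3, 0.2, 5.5]
gripper_width: 57.5
```

Request:
{"op": "step_arm", "data": {"rows": [[[255, 0, 0, 2, 0, 0, 0], [255, 0, 0, 4, 0, 0, 0], [255, 0, 0, 4, 0, 0, 0], [255, 0, 0, 4, 0, 0, 0], [255, 0, 0, 2, 0, 0, 0], [255, 0, 0, 0, 0, 0, 0], [255, 0, 1, 0, 0, 0, 0], [255, 0.5, 2.5, 0, 0, 0, 0], [255, 1.2, 4, 0, 0, 0, 0], [255, 1.8, 4.5, 0, 0, 0, 0]]]}}

```text
clock: 19.68
tcp_pos: [517.1, -90.4, 170.3]
tool_rot: [[1.0, 0.025, -0.003], [0.025, -1.0, 0.001], [-0.003, -0.002, -1.0]]
ft_force: [0.8, -0.0, -1.9]
gripper_width: 57.4
```

Request:
{"op": "step_arm", "data": {"rows": [[[255, 1.8, 4.6, 0, 0, 0, 0], [255, 1.8, 4.6, 0, 0, 0, 0], [255, 1.8, 4.6, 0, 0, 0, 0], [255, 1.7, 4.5, 0, 0, 0, 0], [255, 1.4, 3.8, 0, 0, 0, 0], [255, 0.8, 2.3, 0, 0, 0, 0], [255, 0.3, 0.8, 0, 0, 0, 0], [255, 0, 0, 0, 0, 0, 0], [255, 0, 0, 0, 0, 0, 0]]]}}

```text
clock: 20.8
tcp_pos: [614.0, 158.6, 172.2]
tool_rot: [[1.0, 0.025, -0.001], [0.025, -1.0, -0.0], [-0.001, 0.0, -1.0]]
ft_force: [-0.4, 0.5, -2.9]
gripper_width: 57.6
```

Request:
{"op": "step_arm", "data": {"rows": [[[255, 0.3, 0, -2, 0, 0, 0], [255, 0, 0, -4, 0, 0, 0], [255, 0, 0, -3, 0, 0, 0], [255, 0, 0, -2.5, 0, 0, 0], [255, 0, 0, -1.5, 0, 0, 0], [255, 0, 0, -0.3, 0, 0, 0], [255, 0, 0, -0.15, 0, 0, 0], [255, 0, 0, -0.1, 0, 0, 0], [255, 0, 0, 0, 0, 0, 0]]]}}

```text
clock: 21.92
tcp_pos: [617.8, 160.0, 37.7]
tool_rot: [[1.0, 0.027, 0.001], [0.027, -1.0, 0.0], [0.001, -0.0, -1.0]]
ft_force: [-0.5, 1.0, -2.3]
gripper_width: 57.5
```

Request:
{"op": "step_arm", "data": {"rows": [[[255, 0, 0, -0.1, 0, 0, 0], [255, 0, 0, -0.1, 0, 0, 0], [255, 0, 0, -0.1, 0, 0, 0], [255, 0, 0, 0, 0, 0, 0]]]}}

```text
clock: 22.42
tcp_pos: [619.0, 160.0, 36.0]
tool_rot: [[1.0, 0.027, 0.004], [0.027, -1.0, 0.0], [0.004, -0.0, -1.0]]
ft_force: [-0.4, 0.2, 7.0]
gripper_width: 57.5
```

Seated. Release, rise, and go to red.

Request:
{"op": "step_arm", "data": {"rows": [[[100, 0, 0, 0, 0, 0, 0], [0, 0, 0, 0, 0, 0, 0], [0, 0, 0, 0, 0, 0, 0], [0, 0, 0, 0, 0, 0, 0], [0, 0, 0, 3, 0, 0, 0], [0, 0, 0, 4, 0, 0, 0], [0, 0, 0, 4, 0, 0, 0], [255, 0, -2, 1, 0, 0, 0], [255, 0, -4, 0, 0, 0, 0], [255, 0, -4.5, 0, 0, 0, 0]]]}}

```text
clock: 23.68
tcp_pos: [616.3, 53.3, 152.5]
tool_rot: [[1.0, 0.028, -0.002], [0.028, -1.0, -0.0], [-0.002, 0.0, -1.0]]
ft_force: [0.3, -0.1, 0.1]
gripper_width: 60.4
```

Request:
{"op": "step_arm", "data": {"rows": [[[255, 0, -4.8, 0, 0, 0, 0], [255, 0, -4.8, 0, 0, 0, 0], [255, 0, -4.8, 0, 0, 0, 0], [255, 0, -4.8, 0, 0, 0, 0], [255, -0.4, -4.5, 0, 0, 0, 0], [255, -0.4, -3, -1, 0, 0, 0], [255, -0.4, -1.5, -1, 0, 0, 0], [255, 0, -0.3, 0, 0, 0, 0], [255, 0, 0, 0, 0, 0, 0]]]}}

```text
clock: 24.8
tcp_pos: [605.2, -229.4, 133.6]
tool_rot: [[1.0, 0.027, -0.0], [0.027, -1.0, 0.001], [-0.0, -0.001, -1.0]]
ft_force: [0.6, -0.2, 0.3]
gripper_width: 0.5
```

```bash
cat >> h.py <<'E'
def wl(n,z):
    w=snap('wrist');W=lids(w,(150,60,410,420))
    if n in W: print('wrist',n,W[n],onz(w,*W[n][:2],z).round(1))
E
python3 - <<'E'
from h import *
look(wroi=(0,0,560,290));wl('red',75)
a=snap('top');A=lids(a,(215,165,360,250));print({n:(onz(a,*v[:2],93).round(1),v[2:]) for n,v in A.items()})
E
```

```text
red nolabel 44.0 (409, 190, 7, 11)
orange nolabel 110.0 (460, 204, 21, 10)
yellow nolabel 0.0 (210, 153, 1, 1)
yellow nolabel 40.5 (248, 280, 8, 10)
24.95 [ 605.8 -229.1  134.4] [-0.3 -0.5  0.7] 0.6
yellow nolabel 1071.0 (222, 357, 188, 10)
wrist red (np.float64(294.09016393442624), np.float64(231.44467213114754), 976, (250, 187, 89, 83)) [ 601.3 -238.7   75. ]
blue nolabel 62.5 (301, 182, 19, 10)
{'yellow': (array([616.8, 160.6,  93. ]), (79, (245, 184, 26, 26)))}
```

Request:
{"op": "step_arm", "data": {"rows": [[[255, -0.4, -1, -1.5, 0, 0, 0], [255, 0, 0, -2, 0, 0, 0], [255, 0, 0, -1.2, 0, 0, 0], [255, 0, 0, -0.6, 0, 0, 0], [255, 0, 0, -0.3, 0, 0, 0], [255, 0, 0, -0.3, 0, 0, 0], [255, 0, 0, -0.3, 0, 0, 0], [255, 0, 0, -0.2, 0, 0, 0], [255, 0, 0, -0.15, 0, 0, 0], [255, 0, 0, 0, 0, 0, 0]]]}}

```text
clock: 26.3
tcp_pos: [601.9, -240.4, 70.4]
tool_rot: [[1.0, 0.027, 0.001], [0.027, -1.0, -0.001], [0.001, 0.001, -1.0]]
ft_force: [-3.6, 1.9, 8.3]
gripper_width: 0.4
```

Request:
{"op": "step_arm", "data": {"rows": [[[255, 0, 0, -0.15, 0, 0, 0], [255, 0, 0, 0, 0, 0, 0], [255, 0, 0, 0, 0, 0, 0]]]}}

```text
clock: 26.68
tcp_pos: [602.2, -240.6, 70.5]
tool_rot: [[1.0, 0.027, 0.002], [0.027, -1.0, -0.001], [0.002, 0.002, -1.0]]
ft_force: [-6.0, 4.0, 17.3]
gripper_width: 0.5
```

Request:
{"op": "step_arm", "data": {"rows": [[[255, 0, 0, 0.5, 0, 0, 0], [0, 0, 0, 2, 0, 0, 0], [0, 0, 0, 1.5, 0, 0, 0], [0, 0, 0, 0, 0, 0, 0], [0, 0, 0, 0, 0, 0, 0], [0, 0, 0, 0, 0, 0, 0], [0, 0, 0, 0, 0, 0, 0], [0, 0, 0, 0, 0, 0, 0], [0, 0, 0, 0, 0, 0, 0], [0, 0, 0, 0, 0, 0, 0]]]}}

```text
clock: 27.92
tcp_pos: [601.3, -240.1, 106.9]
tool_rot: [[1.0, 0.027, -0.0], [0.027, -1.0, 0.0], [-0.0, -0.0, -1.0]]
ft_force: [-0.2, -0.4, -0.6]
gripper_width: 87.4
```

```bash
python3 - <<'E'
from h import *
wl('red',70.4);st()
E
```

```text
yellow nolabel 315.0 (247, 364, 163, 3)
wrist red (np.float64(278.1066460587326), np.float64(236.48377125193198), 1294, (229, 186, 99, 95)) [ 601.  -238.7   70.4]
27.975 [ 601.3 -240.1  106.9] [-0.3  0.1 -0. ] 88.1
```

Red is home and centred. Grip.

Request:
{"op": "step_arm", "data": {"rows": [[[0, 0, 0.1, -3, 0, 0, 0], [0, 0, 0, -3, 0, 0, 0], [0, 0, 0, -2.5, 0, 0, 0], [0, 0, 0, -1, 0, 0, 0], [0, 0, 0, 0, 0, 0, 0], [255, 0, 0, 0, 0, 0, 0], [255, 0, 0, 0, 0, 0, 0], [255, 0, 0, 0, 0, 0, 0], [255, 0, 0, 0, 0, 0, 0], [255, 0, 0, 0, 0, 0, 0]]]}}

```text
clock: 29.22
tcp_pos: [601.7, -239.3, 12.6]
tool_rot: [[1.0, 0.027, 0.001], [0.027, -1.0, -0.0], [0.001, 0.0, -1.0]]
ft_force: [-0.1, 1.5, 5.6]
gripper_width: 57.6
```

Request:
{"op": "step_arm", "data": {"rows": [[[255, 0, 0, 2, 0, 0, 0], [255, 0, 0, 4, 0, 0, 0], [255, 0, 0, 4, 0, 0, 0], [255, 0, 0, 4, 0, 0, 0], [255, 0, 0, 2, 0, 0, 0], [255, 0, 0, 0, 0, 0, 0], [255, -0.3, 1, 0, 0, 0, 0], [255, -0.6, 2.5, 0, 0, 0, 0], [255, -1.2, 4, 0, 0, 0, 0], [255, -1.4, 4.5, 0, 0, 0, 0]]]}}

```text
clock: 30.48
tcp_pos: [564.3, -117.2, 169.3]
tool_rot: [[1.0, 0.026, -0.004], [0.026, -1.0, 0.002], [-0.004, -0.002, -1.0]]
ft_force: [0.4, 0.8, -2.6]
gripper_width: 57.6
```

Request:
{"op": "step_arm", "data": {"rows": [[[255, -1.3, 4.6, 0, 0, 0, 0], [255, -1.2, 4.4, 0, 0, 0, 0], [255, -0.9, 3.4, 0, 0, 0, 0], [255, -0.5, 2.2, 0, 0, 0, 0], [255, -0.3, 1, 0, 0, 0, 0], [255, 0, 0, 0, 0, 0, 0], [255, 0, 0, 0, 0, 0, 0]]]}}

```text
clock: 31.35
tcp_pos: [524.3, 36.2, 171.5]
tool_rot: [[1.0, 0.026, -0.001], [0.026, -1.0, -0.0], [-0.001, 0.0, -1.0]]
ft_force: [1.1, 0.8, -2.5]
gripper_width: 57.4
```

Request:
{"op": "step_arm", "data": {"rows": [[[255, 0, 0, -2, 0, 0, 0], [255, 0, 0, -4, 0, 0, 0], [255, 0, 0, -3, 0, 0, 0], [255, 0, 0, -2.5, 0, 0, 0], [255, 0, 0, -1.5, 0, 0, 0], [255, 0, 0, -0.3, 0, 0, 0], [255, 0, 0, -0.2, 0, 0, 0], [255, 0, 0, 0, 0, 0, 0]]]}}

```text
clock: 32.35
tcp_pos: [525.0, 36.7, 37.7]
tool_rot: [[1.0, 0.027, 0.001], [0.027, -1.0, -0.0], [0.001, 0.0, -1.0]]
ft_force: [-0.1, 0.5, -2.2]
gripper_width: 57.4
```

Request:
{"op": "step_arm", "data": {"rows": [[[255, 0, 0, -0.1, 0, 0, 0], [255, 0, 0, -0.1, 0, 0, 0], [255, 0, 0, 0, 0, 0, 0]]]}}

```text
clock: 32.72
tcp_pos: [524.9, 36.9, 35.6]
tool_rot: [[1.0, 0.027, 0.001], [0.027, -1.0, -0.0], [0.001, 0.0, -1.0]]
ft_force: [-1.4, 0.3, 3.7]
gripper_width: 57.4
```

Request:
{"op": "step_arm", "data": {"rows": [[[100, 0, 0, 0, 0, 0, 0], [0, 0, 0, 0, 0, 0, 0], [0, 0, 0, 0, 0, 0, 0], [0, 0, 0, 0, 0, 0, 0], [0, 0, 0, 3, 0, 0, 0], [0, 0, 0, 4, 0, 0, 0], [0, 0, 0, 4, 0, 0, 0], [255, 0, -2, 1, 0, 0, 0], [255, 0.6, -4, 0, 0, 0, 0], [255, 0.8, -4.5, 0, 0, 0, 0]]]}}

```text
clock: 33.98
tcp_pos: [538.4, -68.8, 155.2]
tool_rot: [[1.0, 0.028, 0.001], [0.028, -1.0, -0.0], [0.001, 0.0, -1.0]]
ft_force: [0.5, -0.3, 0.0]
gripper_width: 60.2
```

Request:
{"op": "step_arm", "data": {"rows": [[[255, 0.9, -4.8, 0, 0, 0, 0], [255, 0.9, -4.8, 0, 0, 0, 0], [255, 0.9, -4.8, 0, 0, 0, 0], [255, 0.9, -4.8, 0, 0, 0, 0], [255, 0.8, -4, 0, 0, 0, 0], [255, 0.4, -2.5, 0, 0, 0, 0], [255, 0, -1, -1, 0, 0, 0], [255, 0, 0, -1, 0, 0, 0], [255, 0, 0, 0, 0, 0, 0]]]}}

```text
clock: 35.1
tcp_pos: [585.3, -333.2, 132.8]
tool_rot: [[1.0, 0.028, -0.003], [0.028, -1.0, 0.003], [-0.003, -0.003, -1.0]]
ft_force: [-0.2, -0.4, -0.5]
gripper_width: 0.6
```

```bash
python3 - <<'E'
from h import *
look(['orange'],wroi=(150,60,560,290));wl('orange',74.5)
a=snap('top','t5');A=lids(a,(215,165,360,250));print({n:(onz(a,*v[:2],93).round(1),v[2:]) for n,v in A.items()})
E
```

```text
orange nolabel 69.0 (459, 194, 7, 15)
yellow nolabel 0.0 (463, 194, 1, 1)
yellow nolabel 42.5 (248, 280, 8, 10)
35.25 [ 586.5 -334.2  135. ] [-0.2 -0.   0.3] 0.6
yellow nolabel 908.5 (292, 357, 118, 10)
wrist orange (np.float64(318.3923578751165), np.float64(213.68965517241378), 1073, (274, 169, 88, 87)) [ 594.9 -360.    74.5]
orange nolabel 0.0 (318, 249, 1, 1)
blue nolabel 52.5 (301, 183, 19, 9)
{'red': (array([507.8,  40.1,  93. ]), (86, (296, 229, 25, 21))), 'yellow': (array([615.5, 160.3,  93. ]), (78, (245, 185, 26, 26)))}
```

View pics/t5.png

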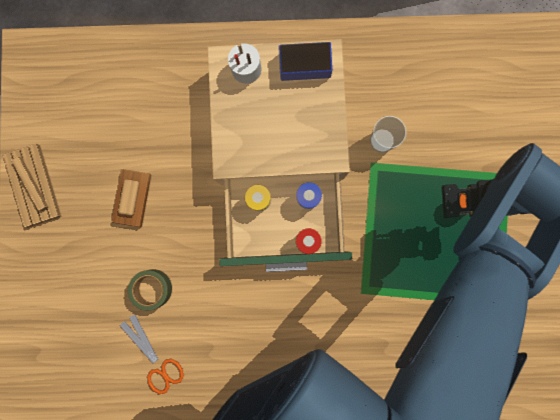

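All three tubs are upright in the drawer. Red is now at (308,241), about 17 mm nearer the front board than where I released it, but still on the floor. Orange is at (595,-360).

Request:
{"op": "step_arm", "data": {"rows": [[[255, 0.4, -1.2, 0, 0, 0, 0], [255, 0.45, -1.4, -1.5, 0, 0, 0], [255, 0, 0, -2, 0, 0, 0], [255, 0, 0, -1.2, 0, 0, 0], [255, 0, 0, -0.6, 0, 0, 0], [255, 0, 0, -0.3, 0, 0, 0], [255, 0, 0, -0.3, 0, 0, 0], [255, 0, 0, -0.3, 0, 0, 0], [255, 0, 0, -0.3, 0, 0, 0], [255, 0, 0, 0, 0, 0, 0]]]}}

```text
clock: 36.6
tcp_pos: [595.2, -361.4, 70.7]
tool_rot: [[1.0, 0.027, 0.001], [0.027, -1.0, -0.001], [0.001, 0.001, -1.0]]
ft_force: [-0.6, 0.1, 4.8]
gripper_width: 0.2
```

Request:
{"op": "step_arm", "data": {"rows": [[[255, 0, 0, -0.15, 0, 0, 0], [255, 0, 0, 0, 0, 0, 0], [255, 0, 0, 0, 0, 0, 0]]]}}

```text
clock: 36.98
tcp_pos: [595.3, -361.4, 70.4]
tool_rot: [[1.0, 0.027, 0.001], [0.027, -1.0, -0.001], [0.001, 0.001, -1.0]]
ft_force: [-4.1, 2.9, 10.3]
gripper_width: 0.5
```

Request:
{"op": "step_arm", "data": {"rows": [[[255, 0, 0, -0.15, 0, 0, 0], [255, 0, 0, 0, 0, 0, 0]]]}}

```text
clock: 37.22
tcp_pos: [595.6, -361.7, 70.4]
tool_rot: [[1.0, 0.027, 0.002], [0.027, -1.0, -0.002], [0.001, 0.002, -1.0]]
ft_force: [-6.5, 5.3, 17.9]
gripper_width: 0.3
```

Request:
{"op": "step_arm", "data": {"rows": [[[255, 0, 0, 0.5, 0, 0, 0], [0, 0, 0, 2, 0, 0, 0], [0, 0, 0, 1.5, 0, 0, 0], [0, 0, 0, 0, 0, 0, 0], [0, 0, 0, 0, 0, 0, 0], [0, 0, 0, 0, 0, 0, 0], [0, 0, 0, 0, 0, 0, 0], [0, 0, 0, 0, 0, 0, 0], [0, 0, 0, 0, 0, 0, 0], [0, 0, 0, 0, 0, 0, 0]]]}}

```text
clock: 38.48
tcp_pos: [594.8, -361.1, 106.9]
tool_rot: [[1.0, 0.027, -0.0], [0.027, -1.0, 0.0], [-0.0, -0.0, -1.0]]
ft_force: [0.8, -0.6, 0.5]
gripper_width: 87.0
```

```bash
python3 - <<'E'
from h import *
wl('orange',70.4);st()
E
```

```text
yellow nolabel 311.0 (247, 364, 163, 3)
wrist orange (np.float64(279.0464807436919), np.float64(228.70318725099602), 1506, (230, 178, 98, 103)) [ 599.6 -360.2   70.4]
38.525 [ 594.8 -361.1  106.9] [ 0.5 -0.1 -0.2] 88.3
```

Request:
{"op": "step_arm", "data": {"rows": [[[0, 0.4, 0.1, -3, 0, 0, 0], [0, 0, 0, -3, 0, 0, 0], [0, 0, 0, -2.5, 0, 0, 0], [0, 0, 0, -1, 0, 0, 0], [0, 0, 0, 0, 0, 0, 0], [255, 0, 0, 0, 0, 0, 0], [255, 0, 0, 0, 0, 0, 0], [255, 0, 0, 0, 0, 0, 0], [255, 0, 0, 0, 0, 0, 0], [255, 0, 0, 0, 0, 0, 0]]]}}

```text
clock: 39.78
tcp_pos: [599.1, -360.4, 12.6]
tool_rot: [[1.0, 0.027, 0.001], [0.027, -1.0, -0.001], [0.001, 0.001, -1.0]]
ft_force: [-1.1, 0.1, 4.8]
gripper_width: 57.4
```

Request:
{"op": "step_arm", "data": {"rows": [[[255, 0, 0, 2, 0, 0, 0], [255, 0, 0, 4, 0, 0, 0], [255, 0, 0, 4, 0, 0, 0], [255, 0, 0, 4, 0, 0, 0], [255, 0, 0, 2, 0, 0, 0], [255, 0, 0, 0, 0, 0, 0], [255, -0.1, 1, 0, 0, 0, 0], [255, -0.4, 2.5, 0, 0, 0, 0], [255, -0.6, 4, 0, 0, 0, 0], [255, -0.7, 4.5, 0, 0, 0, 0]]]}}

```text
clock: 41.02
tcp_pos: [579.2, -238.0, 169.1]
tool_rot: [[1.0, 0.026, -0.004], [0.026, -1.0, 0.003], [-0.003, -0.003, -1.0]]
ft_force: [-0.0, 0.7, -1.7]
gripper_width: 57.7
```

Request:
{"op": "step_arm", "data": {"rows": [[[255, -0.7, 4.7, 0, 0, 0, 0], [255, -0.7, 4.7, 0, 0, 0, 0], [255, -0.7, 4.7, 0, 0, 0, 0], [255, -0.7, 4.7, 0, 0, 0, 0], [255, -0.7, 4.7, 0, 0, 0, 0], [255, -0.7, 4.7, 0, 0, 0, 0], [255, -0.7, 4.6, 0, 0, 0, 0], [255, -0.6, 4, 0, 0, 0, 0], [255, -0.2, 2.2, 0, 0, 0, 0], [255, 0, 0.8, 0, 0, 0, 0]]]}}

```text
clock: 42.28
tcp_pos: [521.9, 159.3, 169.9]
tool_rot: [[1.0, 0.029, -0.004], [0.029, -1.0, -0.0], [-0.004, 0.0, -1.0]]
ft_force: [0.8, 0.9, -1.9]
gripper_width: 57.4
```

```bash
python3 - <<'E'
from h import *
st();snap('wrist','w6')
E
```

```text
42.275 [521.9 159.3 169.9] [ 0.8  0.9 -1.9] 57.4
```

View pics/w6.png

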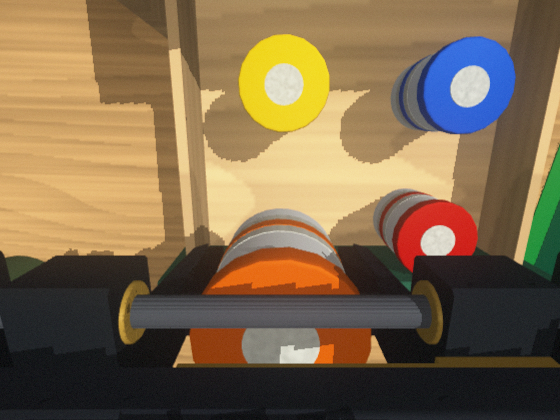

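Yellow, blue and red stand upright in the drawer, and the slot under orange is free. Lower orange.

Request:
{"op": "step_arm", "data": {"rows": [[[255, 0, 0, 0, 0, 0, 0], [255, 0, 0, -2, 0, 0, 0], [255, 0, 0, -4, 0, 0, 0], [255, 0, 0, -3, 0, 0, 0], [255, 0, 0, -2.5, 0, 0, 0], [255, 0, 0, -1.5, 0, 0, 0], [255, 0, 0, -0.3, 0, 0, 0], [255, 0, 0, -0.2, 0, 0, 0], [255, 0, 0, 0, 0, 0, 0]]]}}

```text
clock: 43.45
tcp_pos: [524.5, 157.9, 37.7]
tool_rot: [[1.0, 0.027, 0.002], [0.027, -1.0, 0.0], [0.002, -0.0, -1.0]]
ft_force: [-1.1, -0.3, -2.2]
gripper_width: 57.5
```

Request:
{"op": "step_arm", "data": {"rows": [[[255, 0, 0, -0.1, 0, 0, 0], [255, 0, 0, -0.1, 0, 0, 0], [255, 0, 0, 0, 0, 0, 0]]]}}

```text
clock: 43.82
tcp_pos: [524.3, 158.0, 35.6]
tool_rot: [[1.0, 0.027, 0.001], [0.027, -1.0, 0.0], [0.001, -0.0, -1.0]]
ft_force: [-0.7, -0.1, 3.3]
gripper_width: 57.1
```

Request:
{"op": "step_arm", "data": {"rows": [[[100, 0, 0, 0, 0, 0, 0], [0, 0, 0, 0, 0, 0, 0], [0, 0, 0, 0, 0, 0, 0], [0, 0, 0, 0, 0, 0, 0], [0, 0, 0, 2, 0, 0, 0], [0, 0, 0, 3, 0, 0, 0], [0, 0, 0, 4, 0, 0, 0], [0, 0, 0, 4, 0, 0, 0], [255, -1.5, -1, 0, 0, 0, 0], [255, -3, -1.7, 0, 0, 0, 0]]]}}

```text
clock: 45.08
tcp_pos: [479.2, 130.7, 165.6]
tool_rot: [[1.0, 0.027, 0.002], [0.027, -1.0, 0.0], [0.002, -0.0, -1.0]]
ft_force: [0.6, -1.0, 0.2]
gripper_width: 70.1
```

Request:
{"op": "step_arm", "data": {"rows": [[[255, -3, -1.7, 0, 0, 0, 0], [255, -2.5, -1.2, 0, 0, 0, 0], [255, -1.2, -0.7, 0, 0, 0, 0], [255, 0, 0, 0, 0, 0, 0], [255, 0, 0, 0, 0, 0, 0], [255, 0, 0, 0, 0, 0, 0]]]}}

```text
clock: 45.82
tcp_pos: [412.5, 95.1, 164.9]
tool_rot: [[1.0, 0.027, 0.0], [0.027, -1.0, 0.0], [0.0, -0.0, -1.0]]
ft_force: [0.1, -1.0, -0.8]
gripper_width: 10.2
```

```bash
python3 - <<'E'
from h import *
st()
a=snap('top');A=lids(a,(215,165,360,250));print({n:(onz(a,*v[:2],93).round(1),v[2:]) for n,v in A.items()})
b=snap('scene')
c=a['color'][150:290,195:370];d=b['color'][170:270,195:375]
cv2.imwrite('pics/z7.png',np.vstack([cv2.resize(x,(500,q),interpolation=cv2.INTER_CUBIC) for x,q in((c,320),(d,278))]))
E
```

```text
45.825 [412.5  95.1 164.9] [ 0.1 -1.  -0.8] 10.2
blue nolabel 59.5 (301, 183, 19, 9)
{'red': (array([507.8,  40.1,  93. ]), (86, (296, 229, 25, 21))), 'orange': (array([520.8, 158.8,  93. ]), (85, (246, 224, 27, 26))), 'yellow': (array([616.2, 160.5,  93. ]), (79, (245, 185, 26, 26)))}
```

View pics/z7.png

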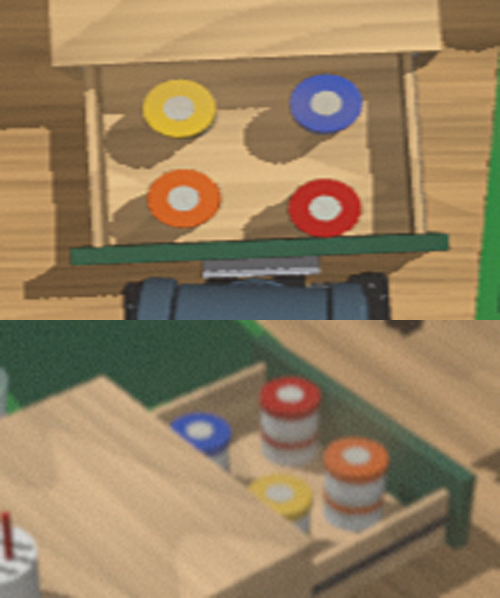

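All four stand upright on the drawer floor. Now come down in front of the board's clear strip and push.

Request:
{"op": "step_arm", "data": {"rows": [[[255, 0, 0, -3, 0, 0, 0], [255, 0, 0, -3, 0, 0, 0], [255, 0, 0, -2, 0, 0, 0], [255, 0, 0, -0.6, 0, 0, 0], [255, 0, 0, 0, 0, 0, 0], [255, 1, 0.03, 0, 0, 0, 0], [255, 1, 0.03, 0, 0, 0, 0], [255, 1, 0.03, 0, 0, 0, 0], [255, 0.5, 0.01, 0, 0, 0, 0], [255, 0.5, 0.01, 0, 0, 0, 0]]]}}

```text
clock: 47.18
tcp_pos: [451.5, 96.0, 78.7]
tool_rot: [[1.0, 0.027, -0.001], [0.027, -1.0, 0.0], [-0.001, -0.0, -1.0]]
ft_force: [-2.2, -0.4, 2.1]
gripper_width: 0.5
```

Request:
{"op": "step_arm", "data": {"rows": [[[255, 0.5, 0.01, 0, 0, 0, 0], [255, 0.8, 0.02, 0, 0, 0, 0], [255, 1, 0.03, 0, 0, 0, 0], [255, 1, 0.03, 0, 0, 0, 0], [255, 1, 0.03, 0, 0, 0, 0], [255, 1, 0.03, 0, 0, 0, 0], [255, 1, 0.03, 0, 0, 0, 0], [255, 1, 0.03, 0, 0, 0, 0], [255, 1, 0.03, 0, 0, 0, 0], [255, 1, 0.03, 0, 0, 0, 0]]]}}

```text
clock: 48.42
tcp_pos: [545.5, 98.6, 78.9]
tool_rot: [[1.0, 0.027, 0.0], [0.027, -1.0, -0.0], [0.0, 0.0, -1.0]]
ft_force: [-2.9, -1.2, -2.0]
gripper_width: 0.2
```

Request:
{"op": "step_arm", "data": {"rows": [[[255, 1, 0.03, 0, 0, 0, 0], [255, 1, 0.03, 0, 0, 0, 0], [255, 1, 0.03, 0, 0, 0, 0], [255, 0.8, 0.02, 0, 0, 0, 0], [255, 0.6, 0.02, 0, 0, 0, 0], [255, 0.5, 0.01, 0, 0, 0, 0], [255, 0.5, 0.01, 0, 0, 0, 0]]]}}

```text
clock: 49.3
tcp_pos: [599.2, 100.2, 79.1]
tool_rot: [[1.0, 0.027, 0.0], [0.027, -1.0, 0.0], [0.0, -0.0, -1.0]]
ft_force: [-2.8, -0.7, 0.5]
gripper_width: 0.9
```

Request:
{"op": "step_arm", "data": {"rows": [[[255, 0.4, 0.01, 0, 0, 0, 0], [255, 0.4, 0.01, 0, 0, 0, 0], [255, 0.4, 0.01, 0, 0, 0, 0], [255, 0.4, 0.01, 0, 0, 0, 0], [255, 0.4, 0.01, 0, 0, 0, 0], [255, 0.4, 0.01, 0, 0, 0, 0], [255, 0.4, 0.01, 0, 0, 0, 0]]]}}

```text
clock: 50.18
tcp_pos: [627.0, 101.0, 78.9]
tool_rot: [[1.0, 0.027, -0.0], [0.027, -1.0, 0.0], [-0.0, -0.0, -1.0]]
ft_force: [-1.4, 0.4, 0.6]
gripper_width: 0.5
```

Request:
{"op": "step_arm", "data": {"rows": [[[255, 0.3, 0.01, 0, 0, 0, 0], [255, 0.3, 0.01, 0, 0, 0, 0], [255, 0.2, 0, 0, 0, 0, 0], [255, 0, 0, 0, 0, 0, 0]]]}}

```text
clock: 50.68
tcp_pos: [634.4, 101.1, 78.8]
tool_rot: [[1.0, 0.027, -0.001], [0.027, -1.0, -0.0], [-0.001, 0.0, -1.0]]
ft_force: [-3.9, 0.7, 2.1]
gripper_width: 0.4
```

Request:
{"op": "step_arm", "data": {"rows": [[[255, 0.15, 0, 0, 0, 0, 0], [255, 0.15, 0, 0, 0, 0, 0], [255, 0, 0, 0, 0, 0, 0]]]}}

```text
clock: 51.05
tcp_pos: [634.4, 101.1, 78.7]
tool_rot: [[1.0, 0.027, -0.008], [0.027, -1.0, -0.0], [-0.008, 0.0, -1.0]]
ft_force: [-17.2, -0.8, 11.9]
gripper_width: 0.2
```

It hit a firm stop at 17 N with no further motion, above the catch's 11 N and after about 184 mm of travel. Back off and verify.

Request:
{"op": "step_arm", "data": {"rows": [[[255, -0.5, 0, 0, 0, 0, 0], [255, -1.5, 0, 0, 0, 0, 0], [255, -3, 0, 1, 0, 0, 0], [255, -5, 0, 3, 0, 0, 0], [255, -5, -2, 4, 0, 0, 0], [255, -4, -4.5, 3, 0, 0, 0], [255, -2, -4.5, 0, 0, 0, 0], [255, 0, -4.5, 0, 0, 0, 0], [255, 0, -3, 0, 0, 0, 0], [255, 0, 0, 0, 0, 0, 0]]]}}

```text
clock: 52.3
tcp_pos: [434.7, -81.4, 184.6]
tool_rot: [[1.0, 0.023, 0.002], [0.023, -1.0, -0.001], [0.002, 0.001, -1.0]]
ft_force: [0.6, -0.2, 0.8]
gripper_width: 0.3
```

```bash
python3 - <<'E'
from h import *
st()
a=snap('top');b=snap('scene')
c=a['color'][110:310,110:420];d=b['color'][170:330,120:400]
cv2.imwrite('pics/z8.png',np.vstack([cv2.resize(x,(500,q),interpolation=cv2.INTER_CUBIC) for x,q in((c,322),(d,275))]))
for i in (0,1):
    g=cv2.inRange(cv2.cvtColor(a['color'],cv2.COLOR_BGR2HSV),(60,60,30),(90,255,255))[:,205:358]
    ys,xs=np.nonzero(g);
    for u in(20,130):
        y=ys[xs==u];y=y[(y>165)&(y<200)]
        if len(y):print(u+205,y.min(),y.max(),onz(a,u+205,y.max()+.5,99).round(1))
    a=snap('top')
E
```

```text
52.3 [434.7 -81.4 184.6] [ 0.6 -0.2  0.8] 0.3
335 179 180 [649.9 -27.9  99. ]
335 179 180 [649.9 -27.9  99. ]
```

View pics/z8.png

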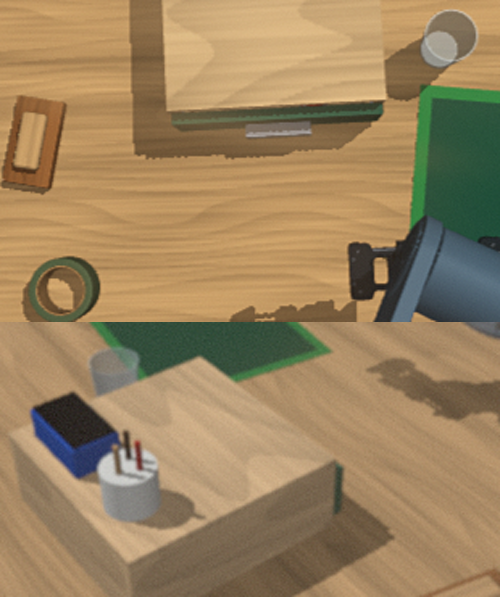

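The drawer is flush: the board shows as a thin strip at the unit's front, with its face at x≈650 against about 647 expected (one pixel is ~2.5 mm). The cup, tape and sanding block are in place. I'll wait 1 s to check for creep, then hand in.

Request:
{"op": "step_arm", "data": {"rows": [[[255, 0, 0, 0, 0, 0, 0], [255, 0, 0, 0, 0, 0, 0], [255, 0, 0, 0, 0, 0, 0], [255, 0, 0, 0, 0, 0, 0], [255, 0, 0, 0, 0, 0, 0], [255, 0, 0, 0, 0, 0, 0], [255, 0, 0, 0, 0, 0, 0], [255, 0, 0, 0, 0, 0, 0]]]}}

```text
clock: 53.5
tcp_pos: [434.0, -79.4, 184.0]
tool_rot: [[1.0, 0.027, -0.0], [0.027, -1.0, -0.0], [-0.0, 0.0, -1.0]]
ft_force: [-0.2, -0.6, -0.2]
gripper_width: 0.1
```

```bash
python3 - <<'E'
from h import *
a=snap('top');st()
z=cv2.imread('pics/z8.png')
c=cv2.resize(a['color'][110:310,110:420],(500,322),interpolation=cv2.INTER_CUBIC)
dif=cv2.absdiff(c[90:160,120:400],z[90:160,120:400]).max();print('max diff near drawer',dif)
if dif<60: print(env.close_job())
E
```

```text
53.55 [434.  -79.4 184. ] [-0.3 -0.5  0.1] 0.6
max diff near drawer 8
the job is handed in; nothing more can be done
None
```

The job is done and handed in at about 54 s. All four tubs (blue, yellow, red, orange) had their lids pressed home before lifting, were stood upright on the drawer floor, and the drawer was pushed in to its detent.

**Lids:** each press ended with the lid at about 70.4 mm, not moving while the force rose to 17–25 N.

**Drawer:** it stopped firmly at 17 N, above the catch's 11 N, after about 184 mm of travel. About a second after I backed off, it had not crept out. The front measured x ≈ 650 mm against about 647 mm expected, within about one pixel.

**Bystanders:** the last picture shows the tape, cup and sanding block where they were.

**Didn't go quite as planned:**
- **First grip on blue:** it caught the lid's skirt, so I opened and gripped lower on the body before lifting.
- **Red after release:** it was later seen about 17 mm nearer the drawer front than where I let go. I don't know whether it was knocked or dragged. It stayed upright inside the drawer, so I left it.
- **Final tub check:** I last saw all four tubs upright just before closing. They can't be seen once the drawer is shut.

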